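Lock the bench burner's saddle at its station

TASK

Bring the bench burner to its working station and lock it there: move its sliding saddle along the bed to about the white line and feel for the hidden hole with the red spring plunger, push the plunger fully home, and slide the brass keeper all the way across so that it traps the plunger down. Use a light hand, never leaning hard on plunger or keeper; keep off the burner itself and do not shift the things lying around it.

Things in the scene. Friction and masses are not known exactly. Their poses are not given: they have to be found in the camera images.
- bed: grey slide bed screwed to the bench, 150 mm wide (x), 490 mm long: from 330 mm on the -y side to 160 mm on the +y side of its origin, which lies on the bench under the station. Between its ways, hidden under the saddle, a slotted steel index strip is clamped; its one hole for the plunger's pin lies on the centre line (x = 0) within 18 mm in y of the white line
- station (a point): the working station: point on the bed's centre line, 10 mm above the bench, level with the white line painted across both margins of the bed. Its y axis is the direction in which saddle and keeper slide, z is up
- pointer (a point): point of the aluminium saddle (325 mm long, 108 mm wide) on the plunger's axis, 10 mm above the bench, in line with the red pointers on both its sides; axes as those of station. The saddle carries the blue lock housing and, 165 mm to the -y side of the plunger, the burner
- saddle (a joint): how far the saddle stands along the bed, in m: 0 with its pointers at the white line, negative towards -y; range -0.08 to 0.03. It slides with about 3 N of drag and stays where it is left
- plunger_top (a point): centre of the flat top of the red plunger head (40 mm across), 92.5 mm above the bench when the plunger is out. It stands in the keeper's window; the housing's channel below is 60 mm wide (x) and open along y. Axes as those of station
- plunger (a joint): how far the plunger is pushed down, in m: 0 out, 0.018 home on its stop. Spring: about 5 N at first, 12 N at the end; it throws the plunger out if let go. Off the hole the pin (10 mm thick, round end; hole 13 mm long) lands on the strip at 0.008 and goes no further; over the hole it goes home and stops the saddle. Within about 3 mm of the hole a firm push draws the saddle into line
- plunger_head: the red plunger head; its origin lies on the plunger's axis, 92.5 mm below its top: use plunger_top
- keeper (a joint): how far the brass keeper has slid to +y, in m: 0 open, 0.016 fully across. While the head stands up, the keeper's locking bar meets the head's side after 0.0025, and pushing on moves the saddle instead. With the plunger down by 0.016 or more the bar passes over the head's -y side. It takes about 2 N to slide, and stays where it is left
- keeper_lug (a point): middle of the top edge of the lug's pushing face, which looks to -y: 56 mm wide, 22 mm high, top 104.5 mm above the bench, 25 mm to the +y side of the plunger's axis when open. A closed gripper pressing on the head and drawn to +y pushes it
- keeper_plate: the brass keeper: a plate (6 mm thick, top 82.5 mm above the bench) with a window around the plunger head, 60 mm wide (x), and along y from 22.5 mm on the -y side of the plunger's axis to the lug at 25 mm on the +y side (open). Its origin lies on the plunger's axis at bench height when open
- burner: the brass bench burner on the saddle (185 mm long in x, 76 mm wide in y, top 174 mm above the bench) with a dark plate on top and two white valve knobs; origin at the centre of its foot, 44 mm above the bench
- frit_jar_mid (a point): amber glass jar with a black lid, 60 mm across, 75 mm high; point at its middle
- paddle_mid (a point): graphite paddle lying on the bench, 225 mm long along its x, 55 mm wide, 16 mm high; point near its middle, 10 mm up
- paperweight_mid (a point): blue glass paperweight, 66 mm across, 52 mm high; point at its middle

How it is judged:
By the outcome, as a careful person would: the job done as asked, in the order asked, and still so for the second after the job is handed in, with the robot touching nothing.
It also fails if it takes over 58 s, if anything falls off the work surface, if the arm or the gripper's body presses on something with over 40 N, if the wrist force passes 120 N, or if a joint passes its speed limit or range.

ROBOT

A 7-joint arm with a two-finger parallel gripper is mounted at the origin on the work surface. World frame = base frame: x ahead of the robot, y to its left, z up, the work surface at z = 0. Lengths are in m, angles in rad, forces in N, time in s.
With the tool pointing down it reaches from about 0.4 to 0.85 m from the base axis. Payload 10.4 kg.
Tool frame: the origin (TCP) lies between the finger pads; the fingertips stand 8 mm ahead of it and the grasp point (between the pads) lies 11 mm behind it; z points along the fingers, x is the direction in which the jaws open and shut, and the axes are right-handed (so a half turn about z gives the same grasp; the last joint's range is limited). The gripper opens to 87 mm and grips with 3 to 60 N. Pads are 19 mm wide; open, the fingers measure 117 mm over their backs; the gripper's body (75 mm by 190 mm) begins 51 mm behind the grasp point.
Start: joints at [1.225, 0.332, -0.065, 1.46, 0.022, 1.35, -0.088], TCP at [0.198, -0.593, 0.231] pointing down, gripper open.
Joint ranges: [-2.6, 2.6], [-0.5, 2.12], [-1.47, 1.34], [0.16, 2.42], [-1.27, 4.41], [0.06, 2.06], [-2.6, 2.6]. Speed limits (rad/s): [2.22, 2.22, 2.79, 2.79, 3.14, 3.14, 3.14].

INTERFACE

Orientations are given as a unit quaternion [x, y, z, w].
In Python, from bench import r, viewer gives the robot as it stands.
- The arm moves only by the tool apply_moves, never from a script. Its argument "increments" is a list of rows, each an object with "grip": the closure in counts, from 0 (fully open) to 255 (shut); "xyz": the shift along the tool's x, y, z in mm, a list of three; "rotation": the turn, a rotation vector about the tool's x, y, z in degrees, a list of three. A call has 1 to 5 rows; each row is the pose to reach, as a shift and turn from the pose measured when the call began, along the tool's axes at that moment; what a row does not reach only later rows make up. A row lasts 1/8 s, in which the tool goes at most 62.5 mm and 10.7 degrees, less where a joint would pass 70% of its speed; a pose out of reach is approached as far as the arm can. A call with a gripper value outside its range is refused whole. The fingers move at their own pace and stop on an object; "squeeze" is the grip in N (left out, the last holds). Time passes only in rows, so rows that repeat a pose let the fingers close. It gives the time, the measured TCP pose, the force and the opening at its end, in the units of the state.
- r.read_state(): the state, without advancing time (a new reading comes with each control period).
- viewer.camera(name): name is "side" or "top" or "wrist"; returns a dict with "img" (384x512x3 uint8, blue, green, red), "range_z" (384x512 float32, m along the optical axis (not along the pixel's ray), 0 where there is no reading), "vertical_fov" (degrees; the focal length in pixels is half the picture's height over the tangent of half this angle, whatever the lens; pixels are square), "cx", "cy" (the principal point, pixels), "rvec" (rotation vector, rad) and "tvec" (3), from world to camera coordinates, as OpenCV has them. Camera axes: x right, y down, z forward; pixel columns grow to the right and rows downward; lengths in m; the calibration is good to about 2 mm. A picture is of the moment at which its call begins.
- r.close_job(): hands the job in, once; it reports no verdict.
The state is a dict: "time": time; "joint_positions": joint angles; "joint_vel": joint speeds; "joint_torque": joint torques, N m; "ee_pos": TCP position; "eef_rot": TCP orientation; "ft_force": force on the tool from outside, world axes, zero at the start; "torque": the same for the moment, N m; "width": finger opening in m.
Only numpy, scipy, OpenCV 4.12 (cv2) and the standard library are available. Lean on these libraries where they do the work, as an engineer would, in place of code of your own. Each camera call takes 0.05 s, during which the arm holds its last target.

## Working session

There is one attempt and no reset: what is moved stays moved. The work goes in short steps, Python scripts to look and compute and a tool call to move; the robot and the scene stay as the last step left them, time stands still between calls to the robot, and variables do not carry over. Pictures are saved under pics/ and viewed, and the job is handed in when it is done.

Besides the shell and the picture viewer there is one more tool, called after ">>>" as name([rows], argument=value, ...), one row to a line, values as JSON. apply_moves: Moves the arm, as the interface text tells. Its arguments: {"type":"object","properties":{"increments":{"type":"array","items":{"type":"object","properties":{"grip":{"type":"number"},"xyz":{"type":"array","items":{"type":"number"}},"rotation":{"type":"array","items":{"type":"number"}}}}},"squeeze":{"type":"number"}},"required":["increments"]}

```bash
ls; mkdir -p pics; cat > h.py <<'E'
import numpy as np, cv2
from bench import r, viewer
def cam(n):
    c=viewer.camera(n); R,_=cv2.Rodrigues(np.array(c['rvec'],float)); t=np.array(c['tvec'],float).ravel()
    f=c['img'].shape[0]/2/np.tan(np.radians(c['vertical_fov'])/2)
    return c,R,t,f
def cast(C,u,v,z):
    c,R,t,f=C; d=R.T@np.array([(u-c['cx'])/f,(v-c['cy'])/f,1.]); o=-R.T@t
    return o+d*(z-o[2])/d[2]
def depthpt(C,u,v):
    c,R,t,f=C; Z=c['range_z'][int(v),int(u)]
    return R.T@(np.array([(u-c['cx'])/f*Z,(v-c['cy'])/f*Z,Z])-t)
def proj(C,p):
    c,R,t,f=C; q=R@np.array(p)+t; return np.array([q[0]/q[2]*f+c['cx'],q[1]/q[2]*f+c['cy']])
E
python3 - <<'E'
from h import *
for n in ['side','top','wrist']:
    C=cam(n); cv2.imwrite(f'pics/{n}0.png',C[0]['img']); print(n,-C[1].T@C[2],C[1][2],C[3],C[0]['cx'],C[0]['cy'])
s=r.read_state(); print(s)
E
```

```text
pics
side [ 0.36514965 -0.24396334  0.60011291] [ 0.36050686  0.5236356  -0.7719071 ] 364.6607540337822 258.44918233821255 192.78709176993647
top [0.4741794  0.1045047  0.92411054] [ 0.14359877 -0.01087644 -0.98957622] 392.7700022723442 254.2410940124489 186.4971597491292
wrist [ 0.26143388 -0.57132105  0.38341267] [-0.22813905 -0.07567596 -0.97068312] 270.3268567467063 257.07459001976775 191.39334142963997
{'time': 0.15, 'joint_positions': array([ 1.22540739,  0.33272046, -0.0646914 ,  1.46071541,  0.02162151,
        1.34990478, -0.08849913]), 'joint_vel': array([-0.00075021, -0.00052617,  0.00058208, -0.00195   , -0.00082322,
       -0.00032141, -0.00091275]), 'joint_torque': array([ 1.02297505e-03, -6.23636198e+01,  2.48096179e-02, -3.90137279e+01,
       -6.12507993e-02,  3.73165193e-02,  1.46776238e-04]), 'ee_pos': array([ 0.19816067, -0.59246753,  0.22995634]), 'eef_rot': array([ 8.11549535e-01, -5.84283386e-01, -4.45915912e-04, -2.79084604e-04]), 'ft_force': array([-0.20552713, -0.918016  ,  0.09871108]), 'torque': array([ 0.01635802,  0.01860859, -0.02654622]), 'width': 0.08681670842537605}
```

View pics/side0.png

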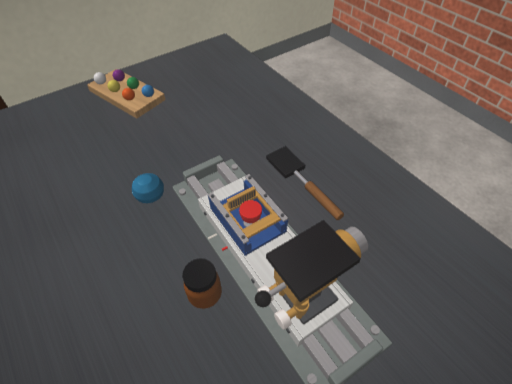

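View pics/top0.png

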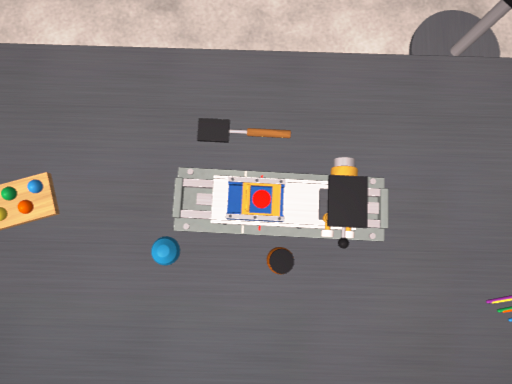

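The side view shows the red head at about (250,211) with the burner to its lower right. The top view shows the head at (261,199), the pointers near x=261 and the white line near x=244. I'll measure these next.

```bash
python3 - <<'E'
from h import *
C=cam('top'); im=C[0]['img']; hsv=cv2.cvtColor(im,cv2.COLOR_BGR2HSV)
red=(((hsv[...,0]<6)|(hsv[...,0]>174))&(hsv[...,1]>150)&(hsv[...,2]>90)).astype(np.uint8)
n,l,st,ce=cv2.connectedComponentsWithStats(red)
for i in range(1,n):
    if st[i,4]>2: print('red',ce[i],st[i], cast(C,*ce[i],.0925),cast(C,*ce[i],.02))
for uv in [(240,240),(300,235),(170,200),(386,205),(200,200)]: print(uv,depthpt(C,*uv))
cv2.imwrite('pics/t1.png',cv2.resize(im[155:255,165:395],None,fx=3.4,fy=3.4,interpolation=cv2.INTER_CUBIC))
S=cam('side'); im=S[0]['img']
hsv=cv2.cvtColor(im,cv2.COLOR_BGR2HSV)
red=(((hsv[...,0]<6)|(hsv[...,0]>174))&(hsv[...,1]>150)&(hsv[...,2]>90)).astype(np.uint8)
red[:140]=0
n,l,st,ce=cv2.connectedComponentsWithStats(red)
for i in range(1,n):
    if st[i,4]>2: print('sred',ce[i],st[i], cast(S,*ce[i],.0925),cast(S,*ce[i],.02))
cv2.imwrite('pics/s1.png',cv2.resize(im[150:270,165:325],None,fx=5,fy=5,interpolation=cv2.INTER_CUBIC))
E
```

```text
red [261.2007874  198.55905512] [253 190  18  18 254] [0.56928114 0.07991727 0.0925    ] [0.57757214 0.07777373 0.02      ]
red [259.  227.5] [259 226   1   4   4] [0.50780206 0.08324323 0.0925    ] [0.51073329 0.08138965 0.02      ]
(240, 240) [0.48144396 0.12444573 0.0030068 ]
(300, 235) [ 0.49620425 -0.0142092   0.00945725]
(170, 200) [5.70878876e-01 2.92099099e-01 5.45980363e-04]
(386, 205) [ 0.56767164 -0.20476938  0.04149684]
(200, 200) [0.57017247 0.21856398 0.02406536]
sred [250.18227848 210.65063291] [240 200  22  23 395] [0.56746435 0.07590686 0.0925    ] [0.59636002 0.12159244 0.02      ]
sred [224.22222222 248.11111111] [222 247   5   3   9] [0.49134324 0.03827501 0.0925    ] [0.50936688 0.0785858  0.02      ]
```

View pics/t1.png

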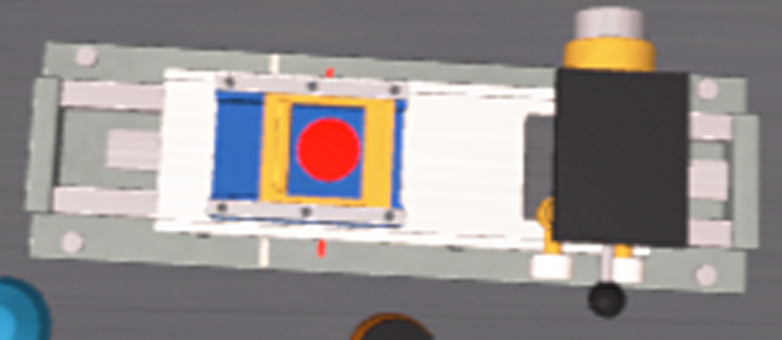

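View pics/s1.png

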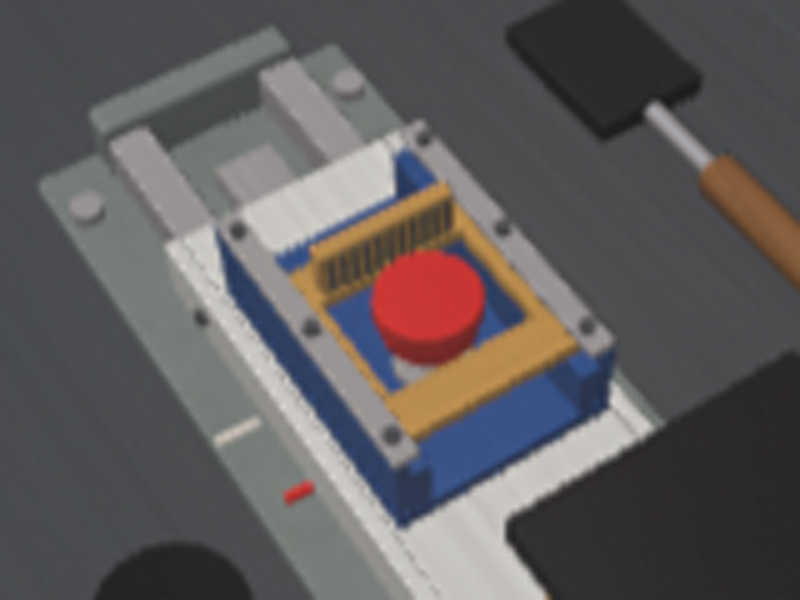

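```bash
cat > meas.py <<'E'
from h import *
def meas(name):
    C=cam(name); im=C[0]['img']; hsv=cv2.cvtColor(im,cv2.COLOR_BGR2HSV)
    return C,hsv
if __name__=='__main__':
    C,hsv=meas('top')
    H,S,V=[hsv[...,i].astype(int) for i in range(3)]
    # image-local white line and pointers
    for nm,(u0,u1,v0,v1) in dict(wlT=(238,254,166,178),wlB=(236,252,222,236)).items():
        g=V[v0:v1,u0:u1]; print(nm); print(g)
    for nm,(u0,u1,v0,v1) in dict(pT=(255,270,172,182),pB=(252,268,220,234)).items():
        b=C[0]['img'][v0:v1,u0:u1].astype(int); print(nm); print(b[...,2]-b[...,1])
    # long edge depth/colour: blue housing & fasteners
    for uv in [(186.1+.5,171.8),(373,179.7),(186,226.3),(372.5,235.6)]: print(uv,cast(C,*uv,.012))
    print([depthpt(C,u,v)[2].round(4) for u,v in [(261,198),(245,171),(243,233),(290,200),(243,190),(280,199)]])
    print(C[0]['range_z'].shape)
E
python3 meas.py
```

```text
wlT
[[111 111 111 112 111 112 112 112 111 112 112 112 112 112 111 112]
 [111 110 111 110 110 110 110 110 111 110 110 110 110 111 112 112]
 [108 108 108 108 109 108 108 109 109 109 109 109 110 110 110 110]
 [111 109 109 109 108 108 107 107 107 107 107 107 107 106 109 108]
 [142 134 127 123 117 110 109 120 125 111 106  97  96 101 113 115]
 [179 180 180 180 182 188 207 243 243 190 181 180 176 173 173 180]
 [181 181 182 181 181 183 215 251 250 191 181 182 181 181 180 180]
 [180 179 179 180 179 180 214 248 241 186 178 180 180 180 179 178]
 [178 179 180 181 180 181 223 254 241 185 177 179 178 178 179 178]
 [180 179 176 179 177 179 222 254 242 184 175 175 175 176 177 177]
 [207 191 160 172 173 168 193 235 237 197 188 188 184 180 185 183]
 [232 231 229 236 245 241 241 235 233 248 248 246 236 223 237 233]]
wlB
[[253 253 254 254 254 254 254 254 254 255 255 255 255 255 255 255]
 [255 255 255 255 255 255 254 254 255 255 254 254 255 254 254 254]
 [195 187 166 165 183 215 217 212 216 224 237 245 249 250 248 249]
 [174 174 172 172 175 200 231 223 178 175 179 185 187 190 188 188]
 [176 176 176 177 1
[... 1859 characters left out ...]
102   4  -3  -1  -1   0   0   0]
 [  0   0   0  -1  -1  22 108 174  97   4  -3   0   0   0   1   2]
 [  0   0   0   0  -1   2  45 105  54   2  -1   1   0  -1   0   1]
 [  0   0   0   0   0  -1   1   7   2  -1  -1   0   1  -1   0   1]
 [  0   0   1   2   1   0  -1  -2  -1  -1  -1  -1   1   1   0   0]
 [  1   0   0   0  -1   0   0   0   0  -1   0  -1   0   0   0   0]]
(186.6, 171.8) [0.6373326  0.25447567 0.012     ]
(373, 179.7) [ 0.63006985 -0.18570273  0.012     ]
(186, 226.3) [0.50968118 0.24965403 0.012     ]
(372.5, 235.6) [ 0.49884076 -0.18197554  0.012     ]
[np.float64(0.0903), np.float64(0.0088), np.float64(0.0079), np.float64(0.041), np.float64(0.084), np.float64(0.0844)]
(384, 512)
```

```bash
python3 - <<'E'
from h import *
C=cam('top')
wt,wb=cast(C,245.3,173.5,.01),cast(C,242.3,228.5,.01)
pt,pb=cast(C,261.5,175.7,.01),cast(C,259.1,228.5,.01)
a=cast(C,186.6,171.8,.012)-cast(C,373,179.7,.012); b=cast(C,186,226.3,.012)-cast(C,372.5,235.6,.012)
print(wt,wb,pt,pb)
for d in (a,b): print('yaw from bolts',np.degrees(np.arctan2(-d[0],d[1])))
x=wt-wb; print('yaw from line',np.degrees(np.arctan2(x[1],x[0])))
x=pt-pb; print('yaw from ptr',np.degrees(np.arctan2(x[1],x[0])))
yaw=np.arctan2(-(a+b)[0],(a+b)[1]); Y=np.array([-np.sin(yaw),np.cos(yaw),0]);X=np.array([np.cos(yaw),np.sin(yaw),0])
s=(wt+wb)/2; p=(pt+pb)/2; h=cast(C,261.2,198.6,.0925)
print('yaw',np.degrees(yaw),'saddle',(p-s)@Y,(h-s)@Y,(h-s)@X,'h',h)
# bolts centre line
m=(cast(C,186.6,171.8,.012)+cast(C,186,226.3,.012))/2; print('bolt mid x rel head',(m-h)@X)
m=(cast(C,373,179.7,.012)+cast(C,372.5,235.6,.012))/2; print((m-h)@X)
q=r.read_state()['eef_rot']
from scipy.spatial.transform import Rotation as Ro
M=Ro.from_quat(q); print(M.as_matrix().round(4)); tcp=r.read_state()['ee_pos']
tgt=np.array([h[0],h[1],.25]); print('shift mm',M.inv().apply(tgt-tcp)*1000)
xa=np.degrees(np.arctan2(M.as_matrix()[1,0],M.as_matrix()[0,0])); print('tool x ang',xa,'turn about tool z', -(np.degrees(yaw)-xa))
E
```

```text
[0.63729288 0.11631801 0.01      ] [0.50788568 0.11974222 0.01      ] [0.63303402 0.07793388 0.01      ] [0.50883813 0.08085114 0.01      ]
yaw from bolts -0.9452691608393909
yaw from bolts -1.4386868900242926
yaw from line -1.5157329431846536
yaw from ptr -1.345584576398489
yaw -1.1895809153000145 saddle -0.03866360072484668 -0.03817533919861954 -0.002603933839289343 h [0.56919336 0.07991706 0.0925    ]
bolt mid x rel head 0.0007387041077325104
0.0007387041077325659
[[ 3.172e-01 -9.484e-01 -1.000e-04]
 [-9.484e-01 -3.172e-01  2.000e-04]
 [-2.000e-04  0.000e+00 -1.000e+00]]
shift mm [-520.19008915 -565.13438976  -19.4743208 ]
tool x ang -71.50633194830934 turn about tool z -70.31675103300933
```

>>> apply_moves([
  {"grip": 255,"xyz": [-41,-45,-10],"rotation": [0,0,-10]},
  {"grip": 255,"xyz": [-82,-90,-20],"rotation": [0,0,-20]},
  {"grip": 255,"xyz": [-123,-135,-25],"rotation": [0,0,-30]},
  {"grip": 255,"xyz": [-164,-180,-25],"rotation": [0,0,-40]},
  {"grip": 255,"xyz": [-205,-225,-25],"rotation": [0,0,-50]},
], squeeze=20)

```text
time: 0.98
ee_pos: [0.3473, -0.3251, 0.2558]
eef_rot: [0.983, -0.184, 0.0, 0.0]
ft_force: [-0.1, -1.4, 0.2]
width: 0.0449
```

```bash
cat > go.py <<'E'
# print shift/turn needed in tool axes to a target given in station axes relative to head: args dx dy z(TCP)
from h import *
import sys,json
from scipy.spatial.transform import Rotation as Ro
HX,HY=0.5685,0.0780; yaw=np.radians(-1.3)
X=np.array([np.cos(yaw),np.sin(yaw),0]);Y=np.array([-np.sin(yaw),np.cos(yaw),0])
def rel():
    s=r.read_state(); p=np.array(s['ee_pos'])-[HX,HY,0]; return s,p@X*1000,p@Y*1000,(s['ee_pos'][2]-.008)*1000
if __name__=='__main__':
    s,a,b,tip=rel(); M=Ro.from_quat(s['eef_rot'])
    F=np.array(s['ft_force'])
    print('t%.2f x%.1f y%.1f tip%.1f  F(stn) %.1f %.1f %.1f w%.4f'%(s['time'],a,b,tip,F@X,F@Y,F[2],s['width']))
    if len(sys.argv)>1:
        dx,dy,z=map(float,sys.argv[1:4])
        tgt=np.array([HX,HY,0])+X*dx/1000+Y*dy/1000; tgt[2]=z/1000+.008
        T=Ro.from_matrix(np.array([X,-Y,[0,0,-1]]).T)
        print('shift',(M.inv().apply(tgt-s['ee_pos'])*1000).round(1),'turn',np.degrees((M.inv()*T).as_rotvec()).round(2))
E
python3 go.py 0 5 150
```

```text
t0.97 x-212.0 y-408.0 tip247.8  F(stn) -0.1 -1.4 0.2 w0.0449
shift [  58.9 -460.5   97.6] turn [  0.03  -0.03 -19.88]
```

>>> apply_moves([
  {"grip": 255,"xyz": [7,-57,0],"rotation": [0,0,-7]},
  {"grip": 255,"xyz": [14,-114,0],"rotation": [0,0,-14]},
  {"grip": 255,"xyz": [21,-171,0],"rotation": [0,0,-20]},
  {"grip": 255,"xyz": [29,-228,0],"rotation": [0,0,-20]},
  {"grip": 255,"xyz": [36,-285,0],"rotation": [0,0,-20]},
])

```text
time: 1.6
ee_pos: [0.4845, -0.0707, 0.2559]
eef_rot: [1.0, -0.01, 0.001, 0.001]
ft_force: [0.8, -0.2, -0.2]
width: 0.0019
```

```bash
python3 go.py 0 6 130
```

```text
t1.60 x-80.6 y-150.6 tip247.9  F(stn) 0.8 -0.2 -0.2 w0.0019
shift [  80.7 -156.6  117.9] turn [ 0.06 -0.07  0.1 ]
```

>>> apply_moves([
  {"grip": 255,"xyz": [28,-53,0]},
  {"grip": 255,"xyz": [55,-106,0]},
  {"grip": 255,"xyz": [81,-157,20]},
  {"grip": 255,"xyz": [81,-157,75]},
  {"grip": 255,"xyz": [81,-157,118]},
])

```text
$.increments[0]: bad value
```

>>> apply_moves([
  {"grip": 255,"xyz": [0,0,0]},
])

```text
$.increments[0]: bad value
```

```bash
python3 go.py 0 6 100
python3 - <<'E'
from h import *
a=cam('side')[0]['img'];c=cam('wrist')[0]['img'];cv2.imwrite('pics/s2.png',cv2.resize(a[110:290,150:390],None,fx=3.3,fy=3.3));cv2.imwrite('pics/w2.png',c)
E
```

```text
t1.60 x-80.6 y-150.6 tip247.9  F(stn) 0.8 -0.2 -0.2 w0.0019
shift [  80.7 -156.6  147.9] turn [ 0.06 -0.07  0.1 ]
```

View pics/s2.png

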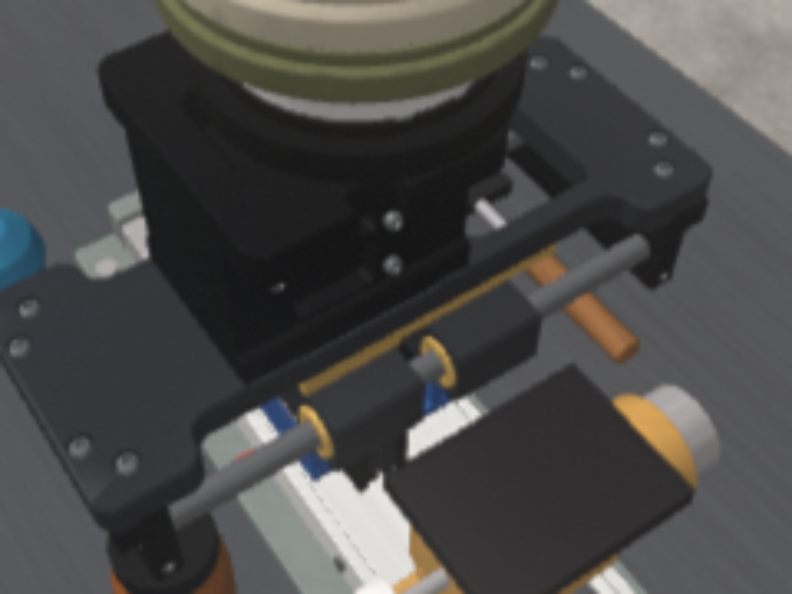

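View pics/w2.png

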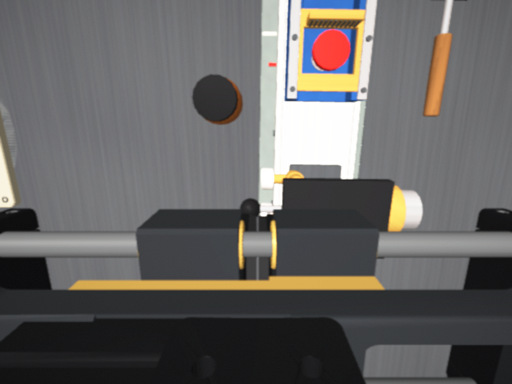

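The move was refused because its rows had no rotation, so the gripper is still beside the burner. In the wrist view the head is at (331,50), the lug at (335,18) and the line at (269,33).

>>> apply_moves([
  {"grip": 255,"xyz": [28,-53,0],"rotation": [0,0,0]},
  {"grip": 255,"xyz": [55,-106,0],"rotation": [0,0,0]},
  {"grip": 255,"xyz": [81,-157,20],"rotation": [0,0,0]},
  {"grip": 255,"xyz": [81,-157,75],"rotation": [0,0,0]},
  {"grip": 255,"xyz": [81,-157,118],"rotation": [0,0,0]},
])

```text
time: 2.33
ee_pos: [0.5684, 0.0908, 0.1363]
eef_rot: [1.0, -0.005, 0.0, -0.001]
ft_force: [0.2, -0.3, -0.3]
width: 0.0004
```

```bash
python3 go.py 0 6 100
python3 - <<'E'
from h import *
a=cam('side')[0]['img'];C=cam('wrist');c=C[0]['img'];cv2.imwrite('pics/s3.png',cv2.resize(a[110:290,150:390],None,fx=3.3,fy=3.3));cv2.imwrite('pics/w3.png',c)
E
```

```text
t2.33 x-0.4 y12.8 tip128.3  F(stn) 0.2 -0.3 -0.3 w0.0004
shift [ 0.3  6.9 28.3] turn [-0.09 -0.05  0.7 ]
```

View pics/s3.png

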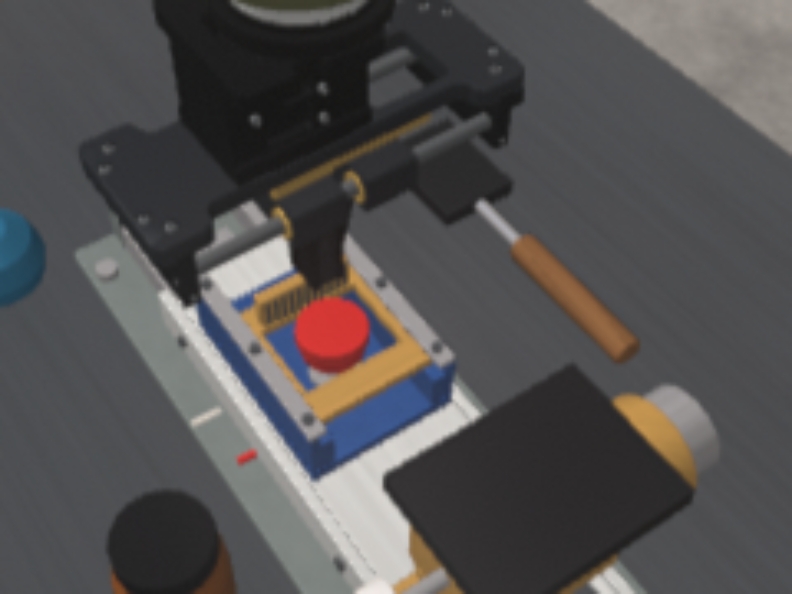

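View pics/w3.png

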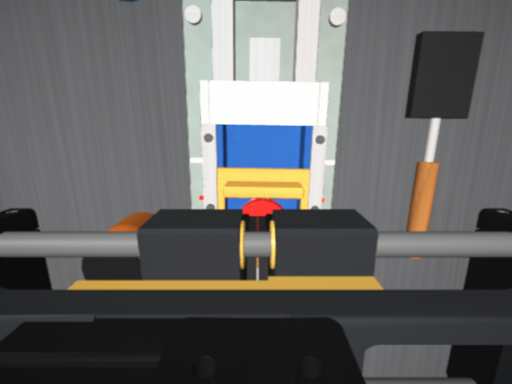

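The fingers are centred over the head, which is at about (262,207) in the wrist view. I'll lower to 96 mm, a few mm above the head, and then push the lug gently.

>>> apply_moves([
  {"grip": 255,"xyz": [0,7,0],"rotation": [0,0,0.7]},
  {"grip": 255,"xyz": [0,7,10],"rotation": [0,0,0.7]},
  {"grip": 255,"xyz": [0,7,22],"rotation": [0,0,0.7]},
  {"grip": 255,"xyz": [0,7,32],"rotation": [0,0,0.7]},
  {"grip": 255,"xyz": [0,7,32],"rotation": [0,0,0.7]},
])

```text
time: 3.05
ee_pos: [0.5658, 0.0825, 0.1016]
eef_rot: [1.0, -0.012, -0.003, -0.0]
ft_force: [0.1, -0.2, -0.1]
width: 0.0005
```

```bash
python3 go.py 0 20 96
```

```text
t3.05 x-2.8 y4.5 tip93.6  F(stn) 0.1 -0.2 -0.1 w0.0005
shift [  2.8 -15.5  -2.4] turn [-0.03  0.35 -0.06]
```

>>> apply_moves([
  {"grip": 255,"xyz": [1,-4,-2],"rotation": [0,0.3,0]},
  {"grip": 255,"xyz": [2,-8,-2],"rotation": [0,0.3,0]},
  {"grip": 255,"xyz": [2,-11,-2],"rotation": [0,0.3,0]},
  {"grip": 255,"xyz": [2,-14,-2],"rotation": [0,0.3,0]},
  {"grip": 255,"xyz": [2,-17,-2],"rotation": [0,0.3,0]},
])

```text
time: 3.68
ee_pos: [0.5683, 0.0989, 0.1037]
eef_rot: [1.0, -0.012, -0.0, 0.0]
ft_force: [-1.0, -4.1, 2.4]
width: 0.0002
```

```bash
python3 go.py 0 36 96
```

```text
t3.67 x-0.7 y20.9 tip95.7  F(stn) -0.9 -4.2 2.4 w0.0002
shift [  0.7 -15.1  -0.3] turn [ 0.02  0.05 -0.09]
```

>>> apply_moves([
  {"grip": 255,"xyz": [0,-3,0],"rotation": [0,0,0]},
  {"grip": 255,"xyz": [0,-6,0],"rotation": [0,0,0]},
  {"grip": 255,"xyz": [0,-9,0],"rotation": [0,0,0]},
  {"grip": 255,"xyz": [0,-11,0],"rotation": [0,0,0]},
  {"grip": 255,"xyz": [0,-11,0],"rotation": [0,0,0]},
])

```text
time: 4.3
ee_pos: [0.5686, 0.1105, 0.1037]
eef_rot: [1.0, -0.012, -0.0, -0.0]
ft_force: [0.1, -1.4, 0.5]
width: 0.0004
```

```bash
python3 go.py; cat > ptr.py <<'E'
from h import *
def line(C,sgn): pass
def red(C,lo=.01):
    im=C[0]['img'].astype(int); w=np.clip(im[...,2]-np.maximum(im[...,1],im[...,0])-40,0,None)
    n,l,st,ce=cv2.connectedComponentsWithStats((w>0).astype(np.uint8))
    out=[]
    for i in range(1,n):
        m=(l==i); u=(w*m).sum(0)@np.arange(512)/ (w*m).sum(); v=(w*m).sum(1)@np.arange(384)/(w*m).sum()
        out.append((st[i,4],u,v,cast(C,u,v,.01)))
    return out
if __name__=='__main__':
    from go import X,Y,HX,HY
    W=np.array([.5726,.1180,0])
    for n in ['top','side','wrist']:
        C=cam(n); cv2.imwrite(f'pics/{n}_l.png',C[0]['img'])
        for a,u,v,p in red(C):
            q=p-W
            if a<300 and abs(q@Y)<.06 and abs(q@X)<.1: print(n,a,round(u,1),round(v,1),'rel line mm x%.1f y%.1f'%(q@X*1e3,q@Y*1e3))
E
python3 ptr.py; python3 - <<'E'
import cv2
a=cv2.imread('pics/side_l.png');cv2.imwrite('pics/s4.png',cv2.resize(a[110:290,150:390],None,fx=3.3,fy=3.3))
E
```

```text
t4.30 x-0.7 y32.4 tip95.7  F(stn) 0.2 -1.3 0.5 w0.0004
side 3 227.0 210.0 rel line mm x-10.3 y38.2
side 4 230.6 214.6 rel line mm x-10.2 y24.3
side 3 234.0 219.0 rel line mm x-10.2 y11.3
side 18 220.7 242.6 rel line mm x-59.4 y-21.1
wrist 1 311.0 199.0 rel line mm x48.6 y-10.6
wrist 19 257.2 226.3 rel line mm x-2.4 y-38.1
wrist 34 272.3 228.2 rel line mm x12.3 y-40.1
wrist 78 241.0 244.1 rel line mm x-18.5 y-56.9
wrist 3 242.0 236.0 rel line mm x-17.4 y-48.3
wrist 1 242.0 239.0 rel line mm x-17.4 y-51.5
```

View pics/s4.png

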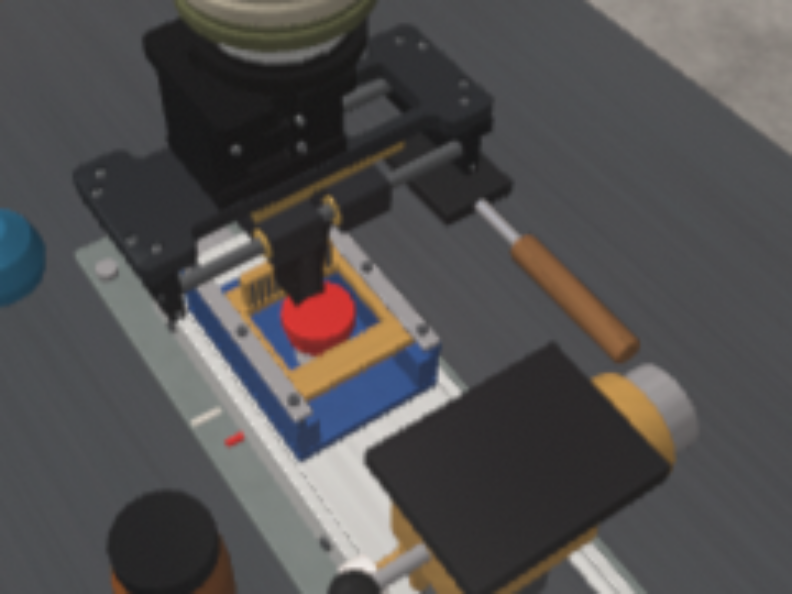

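View pics/wrist_l.png

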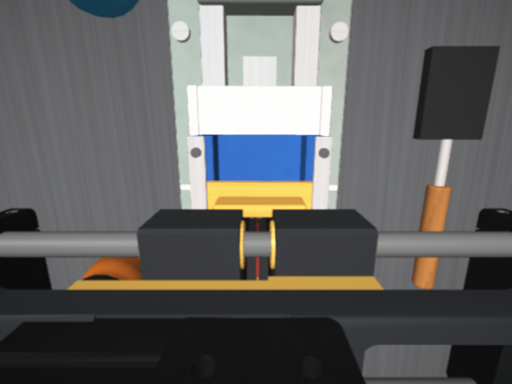

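```bash
cat > sad.py <<'E'
from ptr import *
from go import X,Y
C=cam('side'); im=C[0]['img'].astype(int)
# white line: bright pixels on grey margin, in small box
sub=im[230:243,204:219].min(2); w=np.clip(sub-200,0,None); 
u=204+(w.sum(0)@np.arange(15))/w.sum(); v=230+(w.sum(1)@np.arange(13))/w.sum()
L=cast(C,u,v,.01); 
for a,uu,vv,p in red(C):
    if 5<a<60 and (p-L)@X<.03 and abs((p-L)@Y)<.06: print('line px %.1f %.1f'%(u,v),'ptr px %.1f %.1f'%(uu,vv),'saddle mm %.1f'%((p-L)@Y*1e3),'dx %.1f'%((p-L)@X*1e3))
E
python3 sad.py; python3 go.py
```

```text
t4.50 x-0.7 y32.3 tip95.6  F(stn) 0.2 -0.5 0.1 w0.0005sad.py:6: RuntimeWarning: invalid value encountered in scalar divide
  u=204+(w.sum(0)@np.arange(15))/w.sum(); v=230+(w.sum(1)@np.arange(13))/w.sum()
```

```bash
python3 - <<'E'
import cv2
a=cv2.imread('pics/side_l.png'); print(a[228:246,204:226].min(2))
E
```

```text
[[121 121 122 122 123 124 124 125 124 126 138 145 147 148 163 211 207 201
  188 178 180  82]
 [122 122 121 122 123 124 125 125 125 125 130 138 146 147 149 183 203 205
  202 194 175 145]
 [124 122 122 122 122 122 124 125 125 126 126 132 143 147 147 156 186 206
  206 202 179 194]
 [123 123 123 122 122 122 124 124 125 126 125 127 136 145 147 148 166 214
  208 203 192 186]
 [126 125 122 123 122 123 123 124 124 125 125 128 131 139 146 147 149 172
  202 206 203 197]
 [128 125 124 122 122 122 121 122 122 127 134 150 150 133 141 147 147 149
  186 204 206 203]
 [112 126 124 123 121 121 121 124 133 153 173 180 174 140 133 145 147 148
  163 195 207 205]
 [ 93 122 125 122 121 124 133 154 175 183 185 168 149 131 126 139 146 147
  148 164 212 208]
 [ 83 104 126 124 134 154 176 183 188 169 148 138 128 124 123 129 141 147
  146 149 184 204]
 [ 78  85 110 134 174 183 187 166 148 138 126 125 124 125 125 125 132 145
  148 148 157 187]
 [ 79  79  93 130 168 163 147 135 125 125 124 125 125 126 125 126 127 139
  146 148 149 167]
 [ 79  78  82 107 142 136 126 123 124 125 125 125 125 126 126 125 126 130
  140 147 149 150]
 [ 79  79  79  86 112 126 124 124 123 123 124 124 125 126 125 124 124 126
  118 131 148 148]
 [ 79  79  79  78  92 120 125 123 123 123 124 123 124 125 125 126 124 100
   78  97 145 149]
 [ 79  80  80  78  82 103 126 124 123 123 123 124 124 124 124 101  86  65
   50  69 126 148]
 [ 79  79  79  79  79  86 109 124 124 123 124 123 124 123  86  64  52  49
   54  80 123 141]
 [ 79  78  79  80  79  80  93 118 125 124 123 124 124 124  80  53  55  78
  110 117 125 132]
 [ 79  78  79  80  80  79  81 101 124 124 124 125 125 126 114  95 111 119
  126 126 126 129]]
```

```bash
cat > sad.py <<'E'
from ptr import *
from go import X,Y
C=cam('side')
L=cast(C,211.8,235.6,.01)
for a,uu,vv,p in red(C):
    if 5<a<60 and abs((p-L)@X)<.03 and abs((p-L)@Y)<.06: print('ptr px %.1f %.1f'%(uu,vv),'saddle mm %.1f'%((p-L)@Y*1e3),'dx %.1f'%((p-L)@X*1e3))
cv2.imwrite('pics/sl.png',cv2.resize(C[0]['img'][140:260,170:330],None,fx=5,fy=5,interpolation=cv2.INTER_CUBIC))
E
python3 sad.py
python3 - <<'E'
from h import *; from go import X,Y
C=cam('side'); L=cast(C,211.8,235.6,.01); print((cast(C,224.2,248.1,.01)-L)@Y)
E
```

```text
ptr px 220.7 242.6 saddle mm -23.1 dx 6.2
-0.03714025290675645
```

>>> apply_moves([
  {"grip": 255,"xyz": [0,5,0],"rotation": [0,0,0]},
  {"grip": 255,"xyz": [0,5,2],"rotation": [0,0,0]},
  {"grip": 255,"xyz": [0,5,5],"rotation": [0,0,0]},
  {"grip": 255,"xyz": [0,5,8],"rotation": [0,0,0]},
  {"grip": 255,"xyz": [0,5,10],"rotation": [0,0,0]},
])

```text
time: 5.22
ee_pos: [0.5685, 0.105, 0.094]
eef_rot: [1.0, -0.012, -0.0, 0.0]
ft_force: [-3.3, -1.5, 8.8]
width: 0.0002
```

```bash
python3 go.py
```

```text
t5.22 x-0.6 y27.0 tip86.0  F(stn) -3.2 -1.5 8.8 w0.0002
```

>>> apply_moves([
  {"grip": 255,"xyz": [0,0,1],"rotation": [0,0,0]},
  {"grip": 255,"xyz": [0,0,2],"rotation": [0,0,0]},
  {"grip": 255,"xyz": [0,0,3],"rotation": [0,0,0]},
  {"grip": 255,"xyz": [0,0,3],"rotation": [0,0,0]},
])

```text
time: 5.72
ee_pos: [0.5686, 0.105, 0.0924]
eef_rot: [1.0, -0.012, -0.0, 0.001]
ft_force: [-6.6, -3.3, 15.2]
width: 0.0002
```

```bash
python3 go.py
```

```text
t5.72 x-0.5 y27.0 tip84.4  F(stn) -6.5 -3.4 15.2 w0.0002
```

>>> apply_moves([
  {"grip": 255,"xyz": [0,-2,-2.5],"rotation": [0,0,0]},
  {"grip": 255,"xyz": [0,-5,-2.5],"rotation": [0,0,0]},
  {"grip": 255,"xyz": [0,-9,-2.5],"rotation": [0,0,0]},
  {"grip": 255,"xyz": [0,-8,1],"rotation": [0,0,0]},
  {"grip": 255,"xyz": [0,-8,2],"rotation": [0,0,0]},
])

```text
time: 6.35
ee_pos: [0.5689, 0.1139, 0.0911]
eef_rot: [1.0, -0.012, 0.0, 0.0]
ft_force: [-3.3, 0.5, 10.1]
width: 0.0002
```

```bash
python3 go.py; python3 sad.py
```

```text
t6.35 x-0.4 y35.9 tip83.1  F(stn) -3.3 0.5 10.1 w0.0002
ptr px 218.2 239.4 saddle mm -14.2 dx 5.8
```

>>> apply_moves([
  {"grip": 255,"xyz": [0,0,2],"rotation": [0,0,0]},
  {"grip": 255,"xyz": [0,0,3],"rotation": [0,0,0]},
  {"grip": 255,"xyz": [0,0,3],"rotation": [0,0,0]},
])

```text
time: 6.78
ee_pos: [0.5689, 0.1139, 0.0887]
eef_rot: [1.0, -0.012, 0.0, 0.0]
ft_force: [-4.0, -2.1, 8.7]
width: 0.0005
```

```bash
python3 go.py; python3 sad.py
```

```text
t6.78 x-0.4 y35.9 tip80.7  F(stn) -4.0 -2.2 8.7 w0.0005
ptr px 218.2 239.4 saddle mm -14.2 dx 5.8
```

Depth is 11.8 mm at only spring force, so the pin is in the hole. I'll press on to home.

>>> apply_moves([
  {"grip": 255,"xyz": [0,0,2],"rotation": [0,0,0]},
  {"grip": 255,"xyz": [0,0,4],"rotation": [0,0,0]},
  {"grip": 255,"xyz": [0,0,6],"rotation": [0,0,0]},
  {"grip": 255,"xyz": [0,0,7],"rotation": [0,0,0]},
  {"grip": 255,"xyz": [0,0,7],"rotation": [0,0,0]},
])

```text
time: 7.45
ee_pos: [0.569, 0.114, 0.0829]
eef_rot: [1.0, -0.012, 0.0, 0.001]
ft_force: [-6.2, -2.5, 14.4]
width: 0.0002
```

```bash
python3 go.py; python3 sad.py
```

```text
t7.45 x-0.3 y36.0 tip74.9  F(stn) -6.1 -2.7 14.4 w0.0002
ptr px 218.2 239.4 saddle mm -14.2 dx 5.9
```

View pics/sl.png

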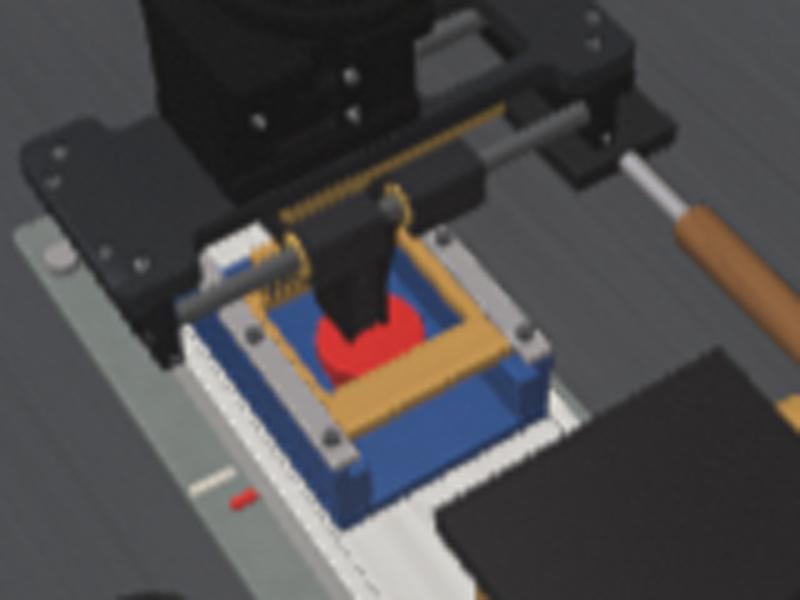

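The head is now below the keeper plate, with the tip at 74.9 mm and 14 N on it. I'll keep it held down and draw the keeper to +y.

>>> apply_moves([
  {"grip": 255,"xyz": [0,0,1.3],"rotation": [0,0,0]},
  {"grip": 255,"xyz": [0,-2,1.3],"rotation": [0,0,0]},
  {"grip": 255,"xyz": [0,-4,1.3],"rotation": [0,0,0]},
  {"grip": 255,"xyz": [0,-6,1.3],"rotation": [0,0,0]},
  {"grip": 255,"xyz": [0,-8,1.3],"rotation": [0,0,0]},
])

```text
time: 8.12
ee_pos: [0.5697, 0.1175, 0.0829]
eef_rot: [1.0, -0.014, 0.0, 0.004]
ft_force: [-4.5, -13.4, 17.9]
width: 0.0002
```

```bash
python3 go.py; python3 sad.py
```

```text
t8.12 x0.3 y39.5 tip74.9  F(stn) -4.1 -13.5 17.9 w0.0002
ptr px 217.8 238.5 saddle mm -12.2 dx 6.3
```

>>> apply_moves([
  {"grip": 255,"xyz": [0,-4,0.6],"rotation": [0,0,0]},
  {"grip": 255,"xyz": [0,-6,0.6],"rotation": [0,0,0]},
  {"grip": 255,"xyz": [0,-7,0.6],"rotation": [0,0,0]},
  {"grip": 255,"xyz": [0,-8,0.6],"rotation": [0,0,0]},
])

```text
time: 8.68
ee_pos: [0.5712, 0.1236, 0.083]
eef_rot: [1.0, -0.015, 0.002, 0.005]
ft_force: [-0.8, -8.8, 9.6]
width: 0.0005
```

```bash
python3 go.py; python3 sad.py
```

```text
t8.68 x1.6 y45.6 tip75.0  F(stn) -0.6 -8.8 9.6 w0.0005
ptr px 217.8 238.5 saddle mm -12.2 dx 6.3
```

View pics/sl.png

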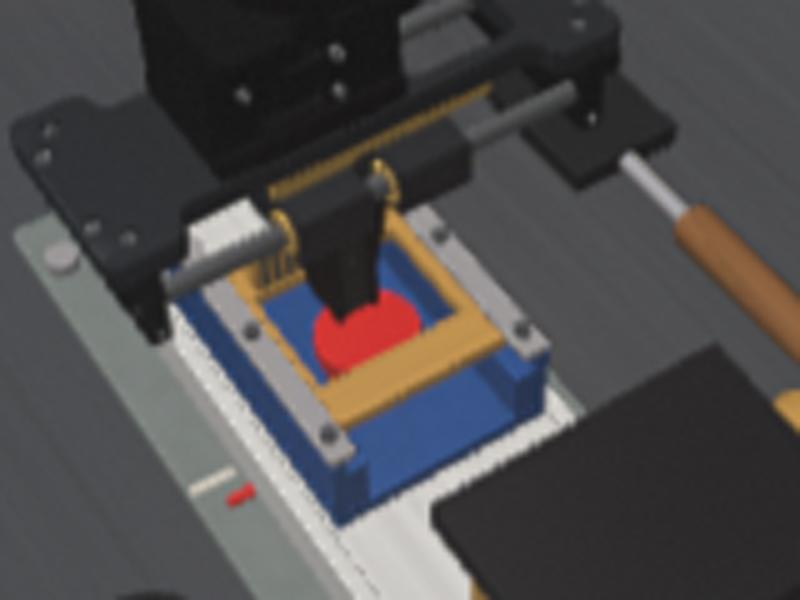

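>>> apply_moves([
  {"grip": 255,"xyz": [-1,-4,0.9],"rotation": [0,0,0]},
  {"grip": 255,"xyz": [-1,-6,0.9],"rotation": [0,0,0]},
  {"grip": 255,"xyz": [-1,-7,0.9],"rotation": [0,0,0]},
  {"grip": 255,"xyz": [-1,-8,0.9],"rotation": [0,0,0]},
])

```text
time: 9.22
ee_pos: [0.5715, 0.1291, 0.0828]
eef_rot: [1.0, -0.016, 0.002, 0.007]
ft_force: [-1.7, -9.2, 10.4]
width: 0.0003
```

```bash
python3 go.py; python3 sad.py
```

```text
t9.22 x1.8 y51.1 tip74.8  F(stn) -1.5 -9.2 10.4 w0.0003
ptr px 217.8 238.5 saddle mm -12.2 dx 6.3
```

View pics/sl.png

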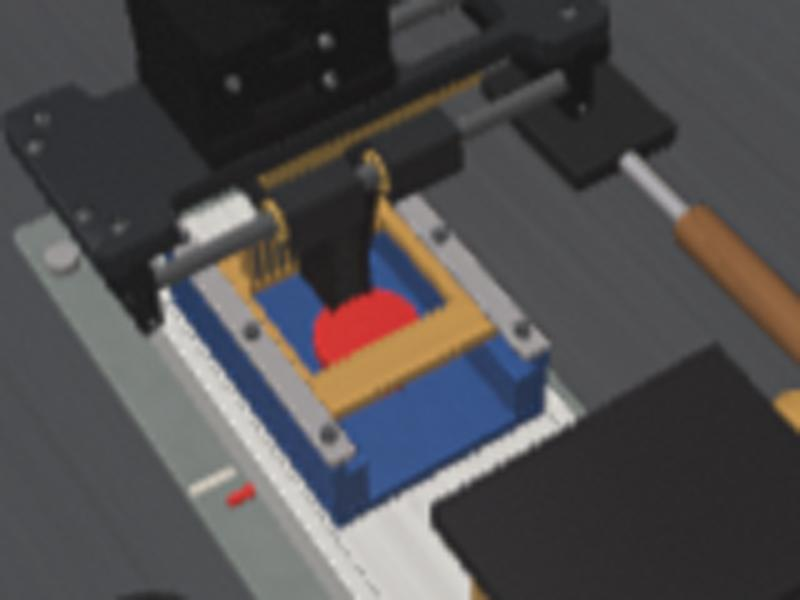

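```bash
python3 go.py 0 57.6 76
```

```text
t9.28 x1.9 y51.3 tip74.8  F(stn) -0.5 -9.0 9.6 w0.0006
shift [-1.9 -6.3 -1.3] turn [ 0.79 -0.28 -0.5 ]
```

>>> apply_moves([
  {"grip": 255,"xyz": [-1,-2,0],"rotation": [0.4,0,-0.3]},
  {"grip": 255,"xyz": [-1,-4,-0.5],"rotation": [0.8,0,-0.5]},
  {"grip": 255,"xyz": [-1,-6,-1],"rotation": [0.8,0,-0.5]},
  {"grip": 255,"xyz": [-1,-7,-1],"rotation": [0.8,0,-0.5]},
])

```text
time: 9.78
ee_pos: [0.5715, 0.1341, 0.084]
eef_rot: [1.0, -0.012, 0.003, 0.001]
ft_force: [-0.3, -9.1, 7.1]
width: 0.0007
```

```bash
python3 go.py 0 57.6 76; python3 sad.py
```

```text
t9.78 x1.7 y56.2 tip76.0  F(stn) -0.1 -9.1 7.1 w0.0007
shift [-1.7 -1.4 -0. ] turn [ 0.15 -0.33 -0.1 ]
ptr px 217.8 238.5 saddle mm -12.2 dx 6.3
```

View pics/sl.png

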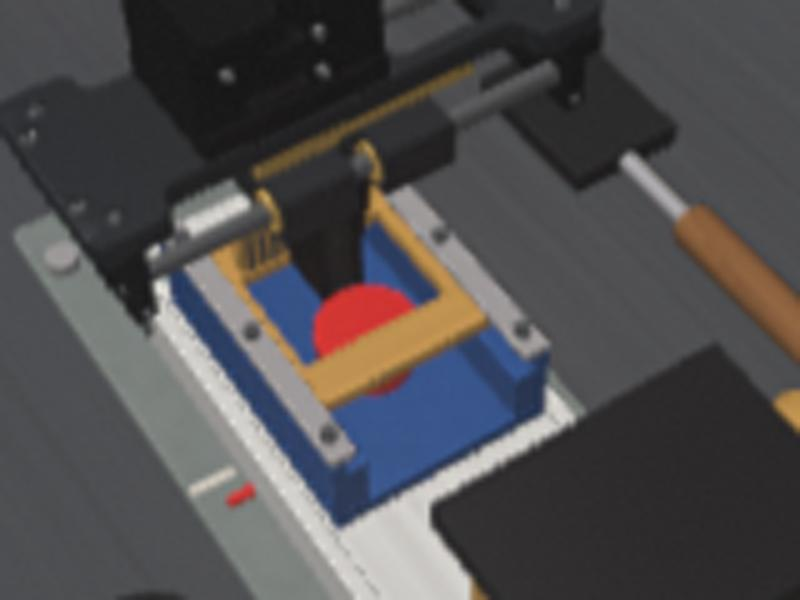

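>>> apply_moves([
  {"grip": 255,"xyz": [-1,0,-2],"rotation": [0,0,0]},
  {"grip": 255,"xyz": [-1,-1,-3],"rotation": [0,0,0]},
  {"grip": 255,"xyz": [-1,-2,-3],"rotation": [0,0,0]},
  {"grip": 255,"xyz": [-1,-3,-3],"rotation": [0,0,0]},
])

```text
time: 10.32
ee_pos: [0.5704, 0.1344, 0.0865]
eef_rot: [1.0, -0.013, 0.002, 0.003]
ft_force: [-1.4, -9.1, 1.7]
width: 0.0005
```

```bash
python3 go.py; python3 sad.py
```

```text
t10.32 x0.6 y56.4 tip78.5  F(stn) -1.2 -9.1 1.7 w0.0005
ptr px 217.8 238.5 saddle mm -12.1 dx 6.2
```

View pics/sl.png

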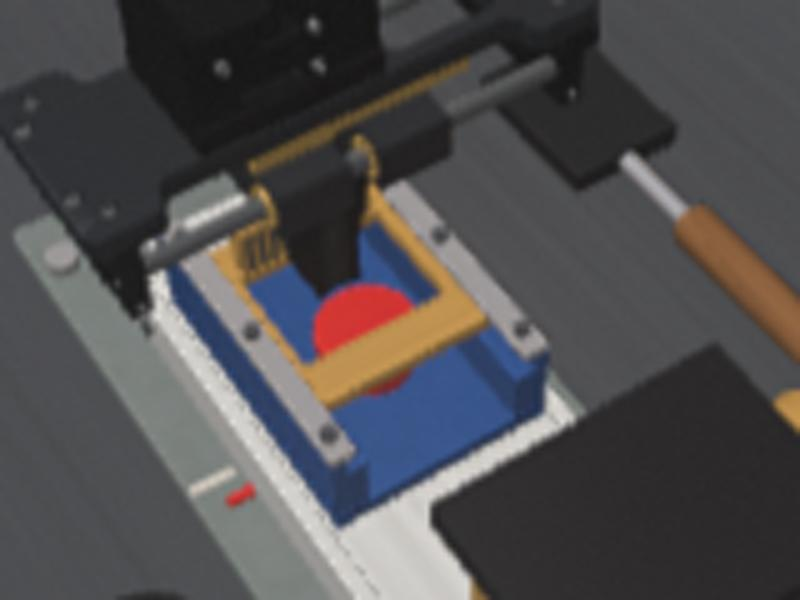

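>>> apply_moves([
  {"grip": 255,"xyz": [-0.5,-3,0],"rotation": [0.2,0,0]},
  {"grip": 255,"xyz": [-0.5,-4,0],"rotation": [0.2,0,0]},
  {"grip": 255,"xyz": [-0.5,-5,0],"rotation": [0.2,0,0]},
])

```text
time: 10.75
ee_pos: [0.5704, 0.1353, 0.0864]
eef_rot: [1.0, -0.015, 0.002, 0.004]
ft_force: [-1.9, -16.2, 6.7]
width: 0.0004
```

```bash
python3 go.py; python3 sad.py
```

```text
t10.75 x0.6 y57.3 tip78.4  F(stn) -1.5 -16.2 6.7 w0.0004
ptr px 217.7 238.4 saddle mm -11.8 dx 6.3
```

Force rose to 16 N with almost no travel, and the saddle nudged 0.3 mm. That looks like the end stop, so I'll back off, lift and measure.

>>> apply_moves([
  {"grip": 255,"xyz": [0,2,0],"rotation": [0,0,0]},
  {"grip": 255,"xyz": [0,4,-4],"rotation": [0,0,0]},
  {"grip": 255,"xyz": [0,4,-20],"rotation": [0,0,0]},
  {"grip": 255,"xyz": [0,4,-60],"rotation": [0,0,0]},
  {"grip": 255,"xyz": [0,4,-110],"rotation": [0,0,0]},
])

```text
time: 11.42
ee_pos: [0.5693, 0.1329, 0.1981]
eef_rot: [1.0, -0.014, 0.001, 0.004]
ft_force: [1.3, -0.0, 0.3]
width: 0.0003
```

>>> apply_moves([
  {"grip": 255,"xyz": [-60,-15,-30],"rotation": [0,0,0]},
  {"grip": 255,"xyz": [-120,-30,-60],"rotation": [0,0,0]},
  {"grip": 255,"xyz": [-160,-45,-60],"rotation": [0,0,0]},
  {"grip": 255,"xyz": [-160,-90,-60],"rotation": [0,0,0]},
  {"grip": 255,"xyz": [-160,-120,-60],"rotation": [0,0,0]},
])

```text
time: 12.05
ee_pos: [0.4117, 0.2602, 0.2588]
eef_rot: [1.0, -0.013, 0.004, 0.004]
ft_force: [0.2, -0.1, -0.3]
width: 0.0007
```

```bash
python3 go.py; python3 sad.py; python3 - <<'E'
from h import *
for n in ['side','top']:
    C=cam(n); cv2.imwrite(f'pics/{n}5.png',C[0]['img'])
    im=C[0]['img']
    if n=='top': cv2.imwrite('pics/t5.png',cv2.resize(im[160:245,200:300],None,fx=7,fy=7,interpolation=cv2.INTER_CUBIC))
E
```

```text
t12.05 x-160.9 y178.6 tip250.8  F(stn) 0.2 -0.1 -0.3 w0.0007
ptr px 217.8 238.5 saddle mm -12.3 dx 6.3
```

View pics/sl.png

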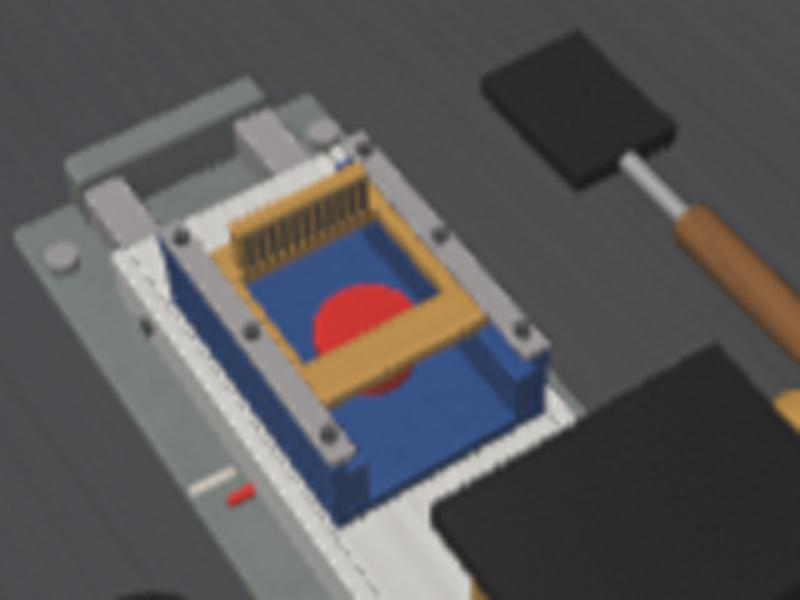

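View pics/t5.png

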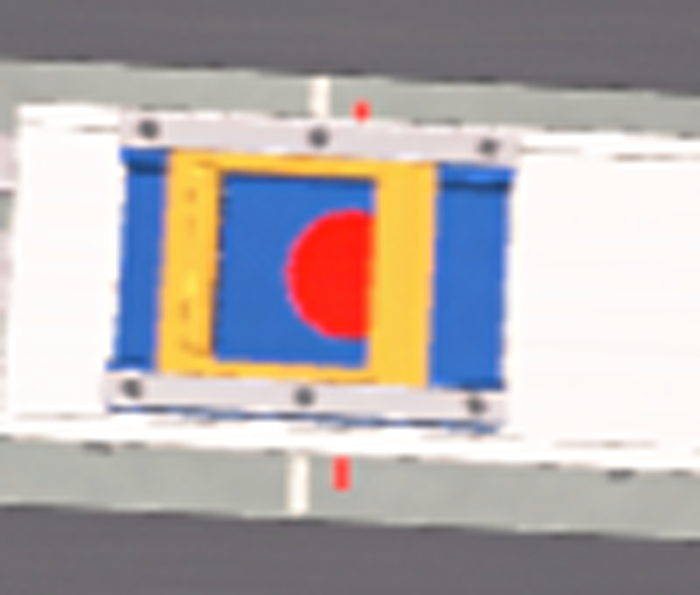

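```bash
python3 - <<'E'
from h import *; from go import X,Y
C=cam('top'); b=cv2.imread('pics/top5.png').astype(float); a=cv2.imread('pics/top0.png').astype(float)
# yellow-ness = R-B ; profile edges along row direction, averaged over rows near the middle, following tilt
def prof(im,v0,v1,f): return f(im[v0:v1]).mean(0)
Yl=lambda i:(i[...,1]-i[...,0])  # G-B : yellow +, blue -, red/white ~0
def cross(im,rows,u0,u1,th=0,fn=Yl):
    out=[]
    for v in rows:
        p=fn(im[v])[u0:u1]
        for i in range(len(p)-1):
            if (p[i]-th)*(p[i+1]-th)<0: out.append((v,round(u0+i+(p[i]-th)/(p[i]-p[i+1]),2)))
    return out
print('before'); 
for v in [187,188,210,211]: print(cross(a,[v],235,290,20))
print('after')
for v in [187,188,190,208,209,210]: print(cross(b,[v],218,280,20))
E
```

```text
before
[(187, np.float64(242.37)), (187, np.float64(249.95)), (187, np.float64(271.97)), (187, np.float64(280.63))]
[(188, np.float64(242.36)), (188, np.float64(249.93)), (188, np.float64(272.14)), (188, np.float64(280.29))]
[(210, np.float64(241.14)), (210, np.float64(248.66)), (210, np.float64(271.14)), (210, np.float64(279.45))]
[(211, np.float64(241.16)), (211, np.float64(248.76)), (211, np.float64(270.92)), (211, np.float64(279.43))]
after
[(187, np.float64(223.54)), (187, np.float64(230.94)), (187, np.float64(253.38)), (187, np.float64(261.74))]
[(188, np.float64(223.55)), (188, np.float64(230.9)), (188, np.float64(253.37)), (188, np.float64(261.47))]
[(190, np.float64(223.37)), (190, np.float64(230.79)), (190, np.float64(253.2)), (190, np.float64(261.45))]
[(208, np.float64(222.36)), (208, np.float64(229.75)), (208, np.float64(252.2)), (208, np.float64(260.69))]
[(209, np.float64(222.34)), (209, np.float64(229.68)), (209, np.float64(252.36)), (209, np.float64(260.48))]
[(210, np.float64(222.15)), (210, np.float64(229.79)), (210, np.float64(252.36)), (210, np.float64(260.46))]
```

```bash
python3 - <<'E'
from h import *; from go import X,Y
from ptr import red
C=cam('top'); 
def d(u0,u1,v,z): return ((cast(C,u1,v,z)-cast(C,u0,v,z))@Y)*1e3
for u0,u1 in [(271.97,253.38),(272.14,253.37),(280.63,261.74),(280.29,261.47)]: print('k',d(u0,u1,187.5,.0825))
for u0,u1 in [(271.14,252.36),(270.92,252.3),(279.45,260.46)]: print('k',d(u0,u1,210.5,.0825))
a=cv2.imread('pics/top0.png'); b=cv2.imread('pics/top5.png')
for im in (a,b):
    D=({**C[0],'img':im},)+C[1:]
    for A,u,v,p in red(D):
        if A<30 and 235<u<270 and 165<v<240: print(A,u,v,p,p@Y*1e3)
# head circle after: left edge, housing screws
def dark(im):
    g=im.max(2).astype(float); return g
# grey rail screw centroids (saddle-fixed, z~.09)
for im,us in ((a,[(228,179),(252.5,180),(277,181.5),(226,216.5),(250.5,217.5),(275.5,218.5)]),(b,[(221,178.5),(245.5,179.5),(270,181),(218.6,215.5),(243.4,216.6),(268,218)])):
    for u,v in us:
        u0,v0=int(u)-3,int(v)-3; s=np.clip(170-im[v0:v0+7,u0:u0+7].max(2).astype(float),0,None)
        if s.sum(): print('scr %.2f %.2f'%(u0+s.sum(0)@np.arange(7)/s.sum(),v0+s.sum(1)@np.arange(7)/s.sum()),end=' ')
    print()
E
```

```text
k 40.22039342682489
k 40.610074244521904
k 40.895349555755665
k 40.74288015597507
k 40.28863372942004
k 39.94497390752285
k 40.7638186194952
8 261.51202749140896 175.98797250859107 [0.63234499 0.07789078 0.01      ] 92.21695461421427
17 259.0504475183076 227.5646867371847 [0.5109913  0.08101377 0.01      ] 92.5859528608108
9 251.21554770318022 175.3904593639576 [0.6331329  0.10223465 0.01      ] 116.57243008746488
15 248.3542372881356 227.14491525423728 [0.51135133 0.10581401 0.01      ] 117.38796983186249
scr 231.00 178.21 scr 255.00 180.00 scr 279.71 180.45 scr 228.46 216.03 scr 249.43 219.58 scr 275.88 220.08 
scr 220.96 178.10 scr 245.01 179.31 scr 269.36 180.49 scr 218.68 216.02 scr 242.65 217.76 scr 267.13 217.37
```

```bash
python3 - <<'E'
from h import *
a=cv2.imread('pics/top0.png').astype(int); b=cv2.imread('pics/top5.png').astype(int)
d=np.abs(a-b).max(2)
for n,(u0,u1,v0,v1) in dict(jar=(262,300,243,278),paddle=(190,295,112,145),weight=(148,184,233,268)).items(): print(n,(d[v0:v1,u0:u1]>40).sum(),(v1-v0)*(u1-u0))
C=cam('top'); print('head z',[depthpt(C,u,v)[2].round(4) for u,v in [(246,199),(248,198),(250,201)]],'plate z',[depthpt(C,u,v)[2].round(4) for u,v in [(256,199),(258,200)]])
E
python3 sad.py
```

```text
jar 0 1330
paddle 0 3465
weight 351 1260
head z [np.float64(0.0727), np.float64(0.0733), np.float64(0.0761)] plate z [np.float64(0.078), np.float64(0.0832)]
ptr px 217.8 238.5 saddle mm -12.2 dx 6.3
```

View pics/top5.png

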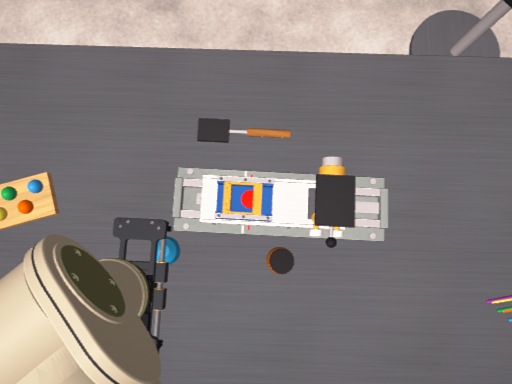

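View pics/side5.png

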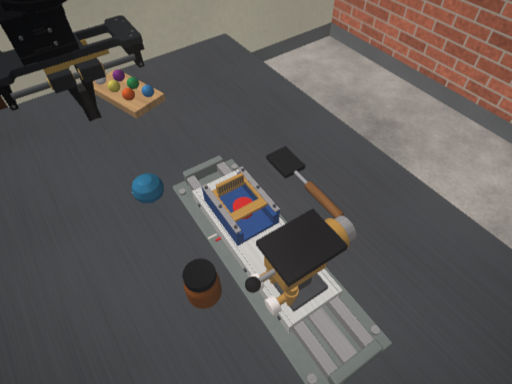

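In the top view the gripper only hides part of the paperweight. In the side view the paperweight sits at (147,187), as it did at the start. The keeper bar covers the head, so I'm handing in.

```bash
python3 -c "
from bench import r
print(r.close_job())"
```

```text
the job is handed in; nothing more can be done
None
```

The burner is at its working station and locked: the plunger is down in the hole and the brass keeper is across, trapping it. I handed the job in at about 12.5 s, with the arm clear of everything.

**What I did**
- I pushed the saddle along by the keeper lug with the gripper closed.
- My first probe with the plunger landed on the strip. On the next one the pin found the hole.
- I pressed the plunger home, drew the keeper across, backed off and lifted away.

**Last checks**
- **Saddle:** the pointers stand about 12 to 14 mm to the -y side of the white line, within the hole's 18 mm range. The saddle did not move after I let go.
- **Plunger:** the fingertip reached about 17.6 mm of the 18 mm travel while I held it down. Afterwards the camera depth put the head top at about 73–76 mm, level with or below the underside of the keeper plate (76.5 mm). That depth is only good to a few millimetres.
- **Keeper:** the top view gives 15.9 ± 0.5 mm of its 16 mm travel. A firmer push gained less than 1 mm at the gripper.
- **Forces:** the highest I read were about 18 N pressing down on the plunger and 16 N along y at the end of the keeper's stroke. I only read forces between moves, so brief peaks could have been higher.
- **Surroundings:** the jar and paddle look unchanged in the top view. The pixel check failed for the paperweight because the gripper partly hid it there. The side view shows it where it was at the start.

**Small disagreement:** the two cameras differed by 2 to 4 mm on absolute positions, so I relied on touch and relative measurements.

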